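# Start a needle penetration test at the penetrometer's keys

## Robot

A 6-joint arm with a two-finger parallel gripper is mounted at the origin on the work surface. World frame = base frame: x ahead of the robot, y to its left, z up, the work surface at z = 0. Lengths are in m, angles in rad, forces in N, time in s.
With the tool pointing down it reaches from about 0.3 to 0.95 m from the base axis. Payload 3.1 kg.
Tool frame: the origin (TCP) lies at the very end of the fingers, on their centre line; the grasp point (between the pads) lies 19 mm behind it; z points along the fingers, y is the line along which they close (so a half turn about z gives the same grasp; the last joint's range is limited). The gripper opens to 85 mm and grips with 20 to 120 N. Pads are 22 mm wide; open, the fingers measure 114 mm over their backs; the gripper's body (76 mm by 85 mm) begins 54 mm behind the grasp point. The pads swing forward as they close: fully open they stand 13 mm farther back than shut.
Start: joints at [1.04, 0.308, 1.634, -0, 1.2, -0.07], TCP at [0.278, 0.56, 0.231] pointing down, gripper open.
Joint ranges: [-3.06, 3.06], [-0.79, 1.96], [0.05, 2.63], [-1.19, 4.34], [0.05, 2.64], [-2.94, 2.94]. Speed limits (rad/s): [2.79, 2.79, 3.14, 3.14, 3.14, 3.14].

## Interface

Orientations are given as a rotation vector (axis times angle).
In Python, from station import r, viewer gives the robot as it stands. The module is installed in compiled form; this text tells all that it offers.
- The arm moves only by the shell command python3 -m handwheel 'ROWS' [OPENING] [FORCE]. ROWS is a JSON object of lists of equal length, an entry for each row: "linear": the shift along the tool's x, y, z in cm, a list of three; "spin": the turn about the tool's z in degrees. A call has 1 to 10 rows; each row is the pose to reach, as a shift and turn from the pose commanded when the call began, along the tool's axes at that moment; what a row does not reach only later rows make up. A row lasts 1/12 s, in which the tool goes at most 41.7 mm and 7.16 degrees, less where a joint would pass 70% of its speed; a pose out of reach is approached as far as the arm can. A call with a gripper value outside its range is refused whole. OPENING is the gripper command: -1 is shut, 1 is fully open, values between are in proportion, set as the call begins (- or left out, the last holds). The fingers move at their own pace and stop on an object; FORCE is the grip in N (left out, the last holds). Time passes only in rows, so rows that repeat a pose let the fingers close. It gives the time, the measured TCP pose, the force, the opening and the grip force at its end, in the units of the state.
- r.get_state(): the state, without advancing time (a new reading comes with each control period).
- viewer.capture(name): name is "scene" or "side" or "wrist"; returns (picture, depth): 420x560x3 uint8, blue, green, red; 420x560 float32, m along the optical axis (not along the pixel's ray), 0 where there is no reading.
- viewer.camera_info(name): a dict with "fx", "fy", "cx", "cy" (pixels), "world_from_camera" (4x4, takes a point from camera to world coordinates); the wrist camera has in their place "T_tool_cam" (4x4, takes a point from camera to tool coordinates, whose origin is the TCP and whose axes are the flange's). Camera axes: x right, y down, z forward; pixel columns grow to the right and rows downward; lengths in m; the calibration is good to about 2 mm. The wrist camera is an equidistant fisheye: a pixel r from the principal point sees the ray r / f radians off the axis. A picture is of the moment at which its call begins: read the wrist's pose just before it. camera_info takes no time and is no camera call.
- r.close_job(): hands the job in; it is judged then, once.
The state is a dict: "time_s": time; "q": joint angles; "dq": joint speeds; "joint_torque": joint torques, N m; "tool_pos": TCP position; "tcp_rot": TCP orientation; "ft_force": force on the tool from outside, world axes, zero at the start; "ft_torque": the same for the moment, N m; "gripper_width": finger opening in m; "grip_force": force on a finger pad.
Only numpy, scipy, OpenCV 4.12 (cv2) and the standard library are available. Lean on these libraries where they do the work, as an engineer would, in place of code of your own. Each camera call takes 0.05 s, during which the arm holds its last target. There are 200 camera calls.

## Task

Start a test on the white penetrometer with your closed fingertips: first push down the raised end of the rocker so that it tips fully over, then push the large round plunger fully in so that it stays in, and then press the long bar key fully down. Finish while still holding the bar key down. Do not press the small round key, and leave the weights, dish, tins, beaker and bottle standing where they are.

Things in the scene. Friction and masses are not known exactly. Their poses are not given: they have to be found in the camera images.
- console: White instrument base 300 (x) by 420 (y) by 70 mm high, fixed; origin at the centre of its underside, x away from the robot, z up. On its flat deck four black controls stand in a row along y, 100 mm before (-x) the centre, 90 mm apart, each on a steel plate; which is in which place changes. A 240 mm column stands at the deck's far left corner, its arm holds a needle head over the dish.
- rocker (a joint): Black V-shaped rocker switch, 58 mm long (along the console's x) and 24 mm wide, pivoted across its middle. 0 = off: the half nearer the robot lies level, the half away from the robot slopes up by 0.35 rad. It grows as the raised end is pushed down: 0.35 rad = fully over, the far half level. It stays where it is left; moving it takes about 2.5 N at the raised end.
- rocker_press (a point): Point on the upper face of the rocker's raised (far) half, 21 mm from the pivot line; the place to push down. It moves with the rocker: 20 mm above the deck at the start, 13 mm when fully over.
- plunger (a joint): Travel (m) of the large round black plunger, 32 mm in diameter: 0 = out, 0.008 = fully in, straight down. No spring: it takes 3.5 N and stays as far in as it was pushed. It begins 0 to 1 mm in.
- plunger_top (a point): Centre of the plunger's flat top: 24 mm above the deck when out, 16 mm when in (its steel collar, 42 mm across, is 12 mm high).
- bar (a joint): Travel (m) of the long bar key, a black bar 52 mm (console's y) by 20 mm (console's x): 0 = up, 0.006 = fully down. Spring return; it takes 1.5 N to begin and 5 N to be fully down.
- bar_top (a point): Centre of the bar key's flat top: 22 mm above the deck when up, 16 mm when fully down.
- stop (a joint): Travel (m) of the small round black key, 16 mm in diameter, spring return: 0 = up, 0.005 = down. To be left alone.
- stop_top (a point): Centre of the small round key's top, 17 mm above the deck.
- weight0_center (a point): Middle of a loose brass weight, 19 mm across, 28 mm tall, standing on the deck behind the gap between two controls.
- weight1_center (a point): Middle of a second such brass weight.
- dish_rim (a point): Centre of the mouth of the loose glass dish, 100 mm across, 45 mm tall, on the deck's rear half under the needle.
- tin0_center (a point): Middle of a loose round metal sample tin, 57 mm across, 36 mm tall, on the bench left of the penetrometer.
- tin1_center (a point): Middle of another such tin, on the bench to the right.
- beaker_rim (a point): Centre of the mouth of a loose glass beaker, 70 mm across, 90 mm tall, on the bench to the left.
- bottle_center (a point): Middle of a loose white bottle, 64 mm across, 150 mm tall, on the bench to the right.

How it is judged:
On the way, in this order (a step that is already met when the one before it is completed fails the run):
1. the rocker is tipped over (value of joint rocker above 0.28 rad), for 0.1 s.
2. the large round plunger is pushed in (value of joint plunger above 0.006 m), for 0.1 s.
3. the bar key is pressed down by the fingers (value of joint bar above 0.004 m and contact force between the fingers and bar above 1 N), for 0.3 s.
At the end, for the whole second after the job is handed in: The rocker is over (joint above 0.28 of 0.35 rad), the plunger is in (above 6 of 8 mm), and the fingers hold the bar key down (above 4 of 6 mm, with more than 1 N); the small round key is up (below 2 mm) (all of step 3 and value of joint rocker above 0.28 rad and value of joint plunger above 0.006 m and value of joint stop below 0.002 m); the arm keeps its last pose, push and grip.
It fails at once if the small round key is pressed (more than 2.5 mm) (value of joint stop above 0.0025 m).
It fails at once if the plunger is pushed in (beyond 3 mm) before the rocker is over (value of joint plunger above 0.003 m and value of joint rocker below 0.25 rad).
It fails at once if the bar key is pressed (beyond 3 mm) before the rocker is over (value of joint bar above 0.003 m and value of joint rocker below 0.25 rad).
It fails at once if the bar key is pressed (beyond 3 mm) before the plunger is in (value of joint bar above 0.003 m and value of joint plunger below 0.0055 m).
It fails at once if a weight, the dish, a tin, the beaker or the bottle is moved, knocked over, lifted or carried (more than 30 mm, a weight more than 12 mm) (distance of any of weight0_center, weight1_center from where it was at the start of the episode above 0.012 m or distance of any of dish_rim, tin0_center, tin1_center, beaker_rim, bottle_center from where it was at the start of the episode above 0.03 m).
It also fails if it takes over 45 s, if anything falls off the work surface, if the arm or the gripper's body presses on something with over 40 N, if the wrist force passes 120 N, or if a joint passes its speed limit or range.

## Working session

There is one attempt and no reset: what is moved stays moved. The work goes in short steps, Python scripts to look and compute and a shell command to move; the robot and the scene stay as the last step left them, time stands still between calls to the robot, and variables do not carry over. Pictures are saved under pics/ and viewed, at most 10 in all, crops included, and the job is handed in when it is done.

```bash
mkdir -p pics; cat > h.py <<'E'
import numpy as np, cv2
from scipy.spatial.transform import Rotation as R
from station import r, viewer
def cast(name,u,v,z,st=None):
    c=viewer.camera_info(name)
    a=np.array([(u-c['cx'])/c['fx'],(v-c['cy'])/c['fy']])
    if name=='wrist':
        t=np.hypot(*a); d=np.array([*(a/max(t,1e-9)*np.sin(t)),np.cos(t)])
        T=np.eye(4);T[:3,:3]=R.from_rotvec(st['tcp_rot']).as_matrix();T[:3,3]=st['tool_pos'];T=T@np.array(c['T_tool_cam'])
    else: d=np.array([*a,1.]);T=np.array(c['world_from_camera'])
    d=T[:3,:3]@d;o=T[:3,3]
    return o+d*(z-o[2])/d[2]
E
python3 - <<'E'
from h import *
s=r.get_state()
for k in('time_s','tool_pos','tcp_rot','ft_force','gripper_width'):print(k,s[k])
print(R.from_rotvec(s['tcp_rot']).as_matrix().round(3))
for n in('scene','side'):
    p,d=viewer.capture(n);cv2.imwrite(f'pics/{n}0.png',p);np.save(f'{n}0.npy',d);print(np.array(viewer.camera_info(n)['world_from_camera']).round(3))
print(viewer.camera_info('wrist'))
E
```

```text
time_s 0.0
tool_pos [0.27750542 0.55907584 0.2300253 ]
tcp_rot [-0.71724876 -3.05789295  0.00353894]
ft_force [ 0.93695466 -1.07327916  0.1604364 ]
gripper_width 0.08545266476749849
[[-0.896  0.445 -0.001]
 [ 0.445  0.896 -0.002]
 [ 0.    -0.002 -1.   ]]
[[ 0.174  0.848 -0.501  1.159]
 [ 0.985 -0.147  0.094 -0.127]
 [ 0.006 -0.509 -0.861  1.107]
 [ 0.     0.     0.     1.   ]]
[[ 0.97  -0.11   0.217  0.325]
 [-0.243 -0.466  0.851 -1.007]
 [ 0.008 -0.878 -0.478  0.672]
 [ 0.     0.     0.     1.   ]]
{'fx': 325.19226210127806, 'fy': 325.19226210127806, 'cx': 279.88398364985375, 'cy': 210.19286662057698, 'T_tool_cam': array([[ 6.14489632e-04, -9.48850336e-01, -3.15725612e-01,
         8.13797362e-02],
       [ 9.99999760e-01,  4.81644110e-04,  4.98791681e-04,
        -6.63027122e-04],
       [-3.21211272e-04, -3.15725843e-01,  9.48850404e-01,
        -1.42664957e-01],
       [ 0.00000000e+00,  0.00000000e+00,  0.00000000e+00,
         1.00000000e+00]])}
```

View pics/scene0.png

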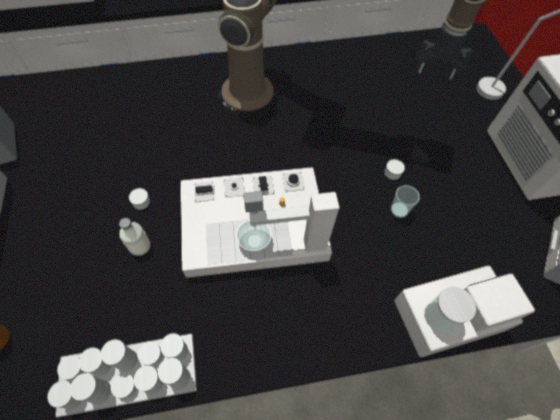

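View pics/side0.png

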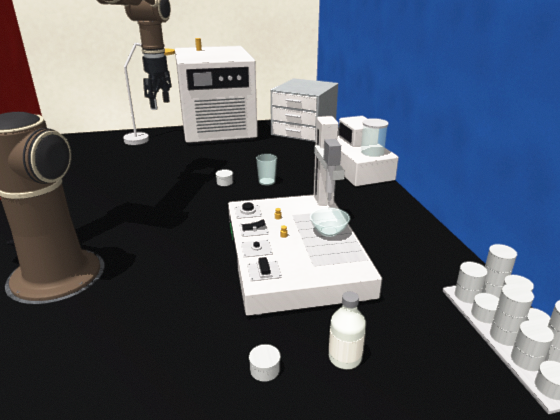

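The scene view shows, from right (+y) to left: plunger (293,180), rocker (263,184), stop key (235,186) and bar (204,189). One weight is at (282,201). The side view shows the same order, with weights at (278,213) and (284,231).

```bash
python3 - <<'E'
from h import *
for n,pts in(('scene',dict(pl=(293,180,.09),ro=(263,184,.085),st=(235,186,.087),bar=(204,189,.092),w=(282,201,.09),cFL=(316,170,.07),cFR=(181,181,.07))),
 ('side',dict(pl=(248,208,.09),ro=(254,226,.085),st=(256,245,.087),bar=(265,266,.092),w0=(278,213,.085),w1=(284,231,.085)))):
  for k,(u,v,z) in pts.items(): print(n,k,cast(n,u,v,z).round(3))
a=cast('scene',316,170,.07)-cast('scene',181,181,.07)
print('yaw',np.degrees(np.arctan2(-a[0],a[1])),np.linalg.norm(a[:2]))
b=cast('scene',293,180,.09)-cast('scene',204,189,.092);print(np.degrees(np.arctan2(-b[0],b[1])),np.linalg.norm(b[:2]))
# close gripper later; target hover: mid of row
s=r.get_state();M=R.from_rotvec(s['tcp_rot']).as_matrix()
m=(cast('scene',293,180,.09)+cast('scene',204,189,.092))/2
for x in (0,-.08,-0.15):
  g=np.array([m[0]+x,m[1],.25]);print(x,g,(M.T@(g-s['tool_pos'])*100).round(1))
E
```

```text
scene pl [0.495 0.073 0.09 ]
scene ro [ 0.491 -0.02   0.085]
scene st [ 0.485 -0.105  0.087]
scene bar [ 0.483 -0.199  0.092]
scene w [0.563 0.025 0.09 ]
scene cFL [0.457 0.157 0.07 ]
scene cFR [ 0.427 -0.268  0.07 ]
side pl [0.485 0.06  0.09 ]
side ro [ 0.485 -0.028  0.085]
side st [ 0.474 -0.119  0.087]
side bar [ 0.476 -0.213  0.092]
side w0 [0.559 0.024 0.085]
side w1 [ 0.553 -0.069  0.085]
yaw -4.110151229579649 0.42558689348203654
-2.5821161333706057 0.27170058058324303
0 [ 0.48912862 -0.06293369  0.25      ] [-46.6 -46.3  -1.9]
-0.08 [ 0.40912862 -0.06293369  0.25      ] [-39.4 -49.9  -1.9]
-0.15 [ 0.33912862 -0.06293369  0.25      ] [-33.2 -53.   -1.9]
```

```bash
python3 -m handwheel '{"linear":[[-4,-2,0],[-7,-5.5,0],[-10,-9,0],[-13,-12,0],[-16,-15,0],[-19,-18,0],[-21,-21,0],[-23,-24,0],[-24.5,-26,0],[-25,-27,0]],"spin":[-2,-5,-8,-12,-16,-20,-23,-24,-24,-24]}' -1 20
python3 - <<'E'
from h import *
s=r.get_state();M=R.from_rotvec(s['tcp_rot']).as_matrix();print(M.round(3),s['tool_pos'],((M.T@(np.array([.43,-.065,.21])-s['tool_pos']))*100).round(2))
E
```

```text
time_s: 0.93
tool_pos: [0.3817, 0.2035, 0.2308]
tcp_rot: [-0.071, -3.14, 0.003]
ft_force: [0.7, 0.5, -0.2]
gripper_width: 0.0002
grip_force: 0.0
[[-0.999  0.045 -0.001]
 [ 0.045  0.999 -0.002]
 [ 0.001 -0.002 -1.   ]] [0.3816721  0.20346585 0.23076795] [ -6.04 -26.6    2.12]
```

```bash
python3 -m handwheel '{"linear":[[-1,-3.5,0],[-2,-7,0],[-3,-10.5,0.5],[-4,-14,1],[-5,-17.5,1.5],[-5.5,-21,2],[-6,-24,2],[-6,-26,2],[-6,-26.5,2],[-6,-26.5,2]],"spin":[0,0,0,0,0,0,0,0,0,0]}'
python3 - <<'E'
from h import *
s=r.get_state();print(s['tool_pos'],s['tcp_rot'])
p,d=viewer.capture('wrist');cv2.imwrite('pics/w1.png',p);np.save('w1.npy',d)
E
```

```text
time_s: 1.77
tool_pos: [0.4307, -0.061, 0.211]
tcp_rot: [-0.07, -3.14, -0.001]
ft_force: [0.3, 0.2, -1.2]
gripper_width: 0.0002
grip_force: 0.0
[ 0.43065986 -0.06102041  0.21102799] [-6.99199870e-02 -3.14038632e+00 -1.02044796e-03]
```

View pics/w1.png

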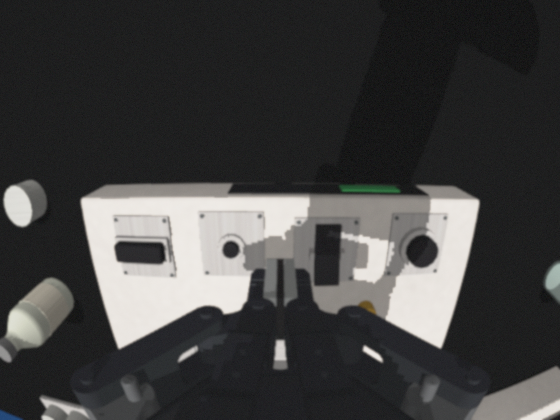

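The wrist view shows the bar at (139,252), stop key at (231,249), rocker at (327,254) with its far end at the bottom, and plunger top at (421,250). A weight is at (366,308).

```bash
cat > m.py <<'E'
from h import *
def blobs(p,boxes,thr=45):
    g=p.max(axis=2); out={}
    for k,(x0,y0,x1,y1) in boxes.items():
        m=(g[y0:y1,x0:x1]<thr).astype(np.uint8)
        n,l,s,c=cv2.connectedComponentsWithStats(m)
        i=1+np.argmax(s[1:,4]); out[k]=(s[i,0]+x0,s[i,1]+y0,s[i,0]+s[i,2]-1+x0,s[i,1]+s[i,3]-1+y0,*(c[i]+[x0,y0]))
    return out
E
python3 - <<'E'
from m import *
p=cv2.imread('pics/w1.png');st=dict(tool_pos=np.array([ 0.43065986,-0.06102041,0.21102799]),tcp_rot=np.array([-0.0699199870,-3.14038632,-0.00102]))
b=blobs(p,dict(bar=(108,232,168,270),st=(216,236,246,264),ro=(308,215,350,295),pl=(398,225,445,275)))
d=np.load('w1.npy');z=dict(bar=.092,st=.087,ro=.085,pl=.094)
for k,v in b.items():
    c=cast('wrist',v[4],v[5],z[k],st); print(k,np.round(v,1),c.round(4),'corners',cast('wrist',v[0],v[1],z[k],st).round(3)[:2],cast('wrist',v[2],v[3],z[k],st).round(3)[:2],d[int(v[5]),int(v[4])])
# plate corner screws
for k,q in dict(bar=[(116,219),(167,219),(124,273),(172,274)],ro=[(299,222),(355,223)],pl=[(396,218),(445,218),(387,270),(434,271)],st=[(202,216),(261,216),(208,272),(260,272)]).items():
    print(k,[cast('wrist',*x,.071,st).round(3)[:2].tolist() for x in q])
E
```

```text
bar [117.  243.  163.  261.  145.3 247.4] [ 0.4674 -0.1898  0.092 ] corners [ 0.462 -0.22 ] [ 0.482 -0.174] 0.28846446
st [228.  243.  236.  250.  233.3 245.1] [ 0.4691 -0.1053  0.087 ] corners [ 0.467 -0.11 ] [ 0.474 -0.103] 0.29333487
ro [315.  225.  339.  284.  326.6 254.4] [ 0.4833 -0.0204  0.085 ] corners [ 0.454 -0.031] [ 0.516 -0.008] 0.2984867
pl [407.  236.  429.  263.  417.2 248.1] [0.4786 0.0657 0.094 ] corners [0.465 0.054] [0.496 0.081] 0.28538772
bar [[0.445, -0.228], [0.447, -0.171], [0.507, -0.234], [0.508, -0.176]]
ro [[0.455, -0.045], [0.459, 0.009]]
pl [[0.456, 0.05], [0.459, 0.105], [0.513, 0.045], [0.52, 0.101]]
st [[0.446, -0.135], [0.448, -0.08], [0.505, -0.137], [0.507, -0.084]]
```

```bash
python3 -m handwheel '{"linear":[[-2,1.2,1],[-4,2.5,3],[-6,3.8,5],[-7,4.4,7],[-7.1,4.4,8.5],[-7.1,4.4,9],[-7.1,4.4,9],[-7.1,4.4,9]],"spin":[0,0,0,0,0,0,0,0]}'
python3 - <<'E'
from h import *
s=r.get_state();print(s['tool_pos'],s['tcp_rot'])
a,_=viewer.capture('side');b,_=viewer.capture('scene');w,_=viewer.capture('wrist')
f=lambda p,x,y:cv2.resize(p[y:y+120,x:x+160],(400,300),interpolation=cv2.INTER_CUBIC)
cv2.imwrite('pics/c2.png',np.vstack([np.hstack([f(a,200,170),f(b,170,120)]),np.hstack([f(w,180,200),f(w,330,200)])]))
E
```

```text
time_s: 2.48
tool_pos: [0.5031, -0.0185, 0.1214]
tcp_rot: [-0.064, -3.14, -0.0]
ft_force: [-0.7, -0.2, 0.4]
gripper_width: -0.0
grip_force: 0.0
[ 0.50312153 -0.01847745  0.12140801] [-6.38349852e-02 -3.14041783e+00 -4.40363275e-04]
```

View pics/c2.png

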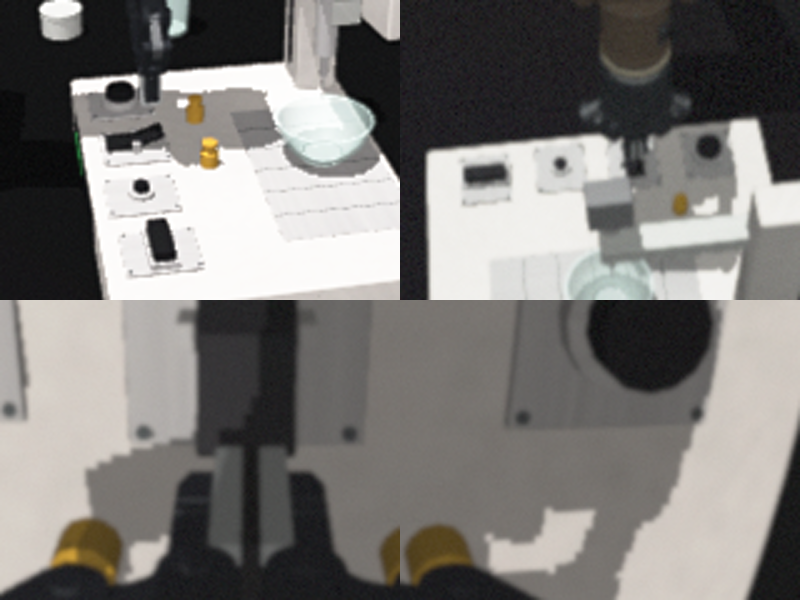

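The fingertips are centred over the rocker's raised end: wrist crop centre column is about 249 against 246, and the side crop puts the tip directly above the end. Next I press the rocker.

```bash
python3 -m handwheel '{"linear":[[0,-0.1,1.5],[0,-0.1,2.3],[0,-0.1,2.7],[0,-0.1,3.0],[0,-0.1,3.3],[0,-0.1,3.6],[0,-0.1,3.8],[0,-0.1,3.9],[0,-0.1,3.9],[0,-0.1,3.9]],"spin":[0,0,0,0,0,0,0,0,0,0]}'
```

```text
time_s: 3.47
tool_pos: [0.5047, -0.0207, 0.083]
tcp_rot: [0.066, 3.138, -0.001]
ft_force: [2.1, -0.3, 3.8]
gripper_width: -0.0001
grip_force: 1.9
```

```bash
python3 -m handwheel '{"linear":[[0,0,0.1],[0,0,0.2],[0,0,0.3],[0,0,0.3],[0,0,0.3]],"spin":[0,0,0,0,0]}'
```

```text
time_s: 3.88
tool_pos: [0.5048, -0.0207, 0.0828]
tcp_rot: [0.065, 3.139, -0.001]
ft_force: [-4.1, 0.7, 21.7]
gripper_width: -0.0003
grip_force: 11.2
```

```bash
python3 -m handwheel '{"linear":[[0,0,-2],[0,0,-4],[1,1.5,-5.5],[3,3.5,-6.5],[4.5,4.5,-7],[4.5,4.5,-7],[4.5,4.5,-7]],"spin":[0,0,0,0,0,0,0]}'
python3 - <<'E'
from m import *
s=r.get_state();print(s['tool_pos'],s['tcp_rot'])
w,_=viewer.capture('wrist');cv2.imwrite('pics/w3.png',w);a,_=viewer.capture('side')
cv2.imwrite('pics/c3.png',np.hstack([cv2.resize(a[170:290,200:320],(360,360),interpolation=cv2.INTER_CUBIC),cv2.resize(w[150:400,80:520],(440,360))[:,:]]))
E
```

```text
time_s: 4.47
tool_pos: [0.4589, 0.0267, 0.1487]
tcp_rot: [-0.063, -3.139, 0.001]
ft_force: [0.4, 0.1, -0.0]
gripper_width: -0.0001
grip_force: 0.0
[0.45889146 0.02668088 0.1486933 ] [-6.34062204e-02 -3.13923622e+00  5.03689336e-04]
```

View pics/w3.png

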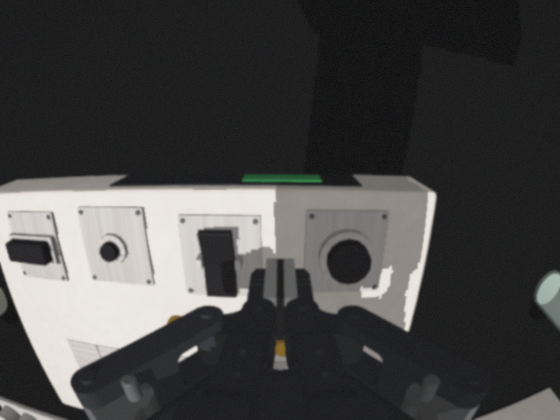

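The wrist view shows the plunger top as a dark disc around (349,262). The rocker's near edge (201-237,230) now looks wider, so its near half is raised.

```bash
python3 - <<'E'
from m import *
p=cv2.imread('pics/w3.png');s=r.get_state();M=R.from_rotvec(s['tcp_rot']).as_matrix()
b=blobs(p,dict(pl=(322,232,376,290)),40)['pl'];print(b)
c=cast('wrist',b[4],b[5],.0935,s);e=[cast('wrist',b[0],b[5],.0935,s)[1],cast('wrist',b[2],b[5],.0935,s)[1]];print(c,e)
print('near/far x',cast('wrist',b[4],b[1],.0935,s)[0],cast('wrist',b[4],b[3],.0935,s)[0])
g=np.array([c[0],c[1],.11]);print((M.T@(g-s['tool_pos'])*100).round(2))
E
```

```text
(np.int32(328), np.int32(241), np.int32(369), np.int32(282), np.float64(348.3228862973761), np.float64(261.2973760932945))
[0.48356483 0.07208081 0.0935    ] [np.float64(0.05774176319635416), np.float64(0.08709354593191955)]
near/far x 0.4680777747751505 0.5004548960072908
[-2.15  4.7   3.86]
```

```bash
python3 -m handwheel '{"linear":[[-1.5,3,0],[-2.4,4.7,1],[-2.4,4.7,3],[-2.4,4.7,4],[-2.4,4.7,4.9],[-2.4,4.7,5.3],[-2.4,4.7,5.7],[-2.4,4.7,6.0],[-2.4,4.7,6.3],[-2.4,4.7,6.5]],"spin":[0,0,0,0,0,0,0,0,0,0]}'
python3 -m handwheel '{"linear":[[0,0,0.1],[0,0,0.2],[0,0,0.2],[0,0,0.2]],"spin":[0,0,0,0]}'
```

```text
time_s: 5.4
tool_pos: [0.4863, 0.0718, 0.0857]
tcp_rot: [-0.066, -3.14, 0.001]
ft_force: [-8.9, -0.1, 23.5]
gripper_width: -0.0003
grip_force: 11.8
time_s: 5.73
tool_pos: [0.4863, 0.0719, 0.0857]
tcp_rot: [-0.065, -3.14, 0.001]
ft_force: [-9.7, -2.0, 22.5]
gripper_width: -0.0001
grip_force: 11.4
```

```bash
python3 -m handwheel '{"linear":[[0,0,-3],[0,0,-6],[0.5,-3,-7],[1,-7,-7],[1.5,-11,-7],[2,-15,-7],[2.6,-19,-7],[3.2,-22,-7],[3.2,-22.9,-7],[3.2,-22.9,-7]],"spin":[0,0,0,0,0,0,0,0,0,0]}'
python3 - <<'E'
from m import *
s=r.get_state();print(s['tool_pos'],s['tcp_rot'])
w,_=viewer.capture('wrist');w,_=viewer.capture('wrist');s=r.get_state();print(s['tool_pos'])
cv2.imwrite('pics/w4.png',w)
E
```

```text
time_s: 6.57
tool_pos: [0.4453, -0.1577, 0.153]
tcp_rot: [0.073, 3.138, -0.002]
ft_force: [0.4, 0.8, -0.1]
gripper_width: 0.0003
grip_force: 0.0
[ 0.44533431 -0.15766535  0.15299063] [ 7.25964512e-02  3.13783207e+00 -2.12376420e-03]
[ 0.44513933 -0.15493522  0.15249411]
```

View pics/w4.png

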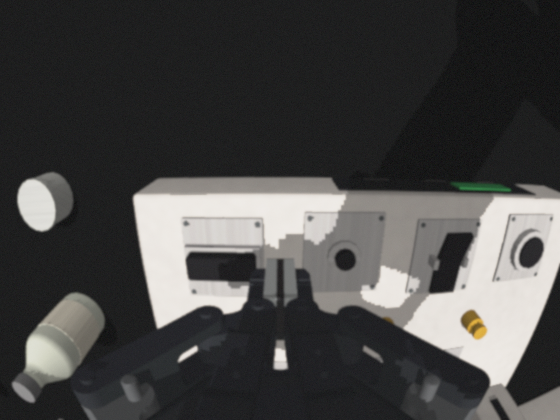

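The wrist view shows the bar at (187-257, 253-281) and its plate screws at (186,223), (258,223) and (194,291). The plunger at right now sits low in its collar.

```bash
python3 - <<'E'
from m import *
p=cv2.imread('pics/w4.png');s=r.get_state();M=R.from_rotvec(s['tcp_rot']).as_matrix()
b=blobs(p,dict(bar=(183,248,249,288)),40)['bar'];print(b)
print([cast('wrist',u,v,.092,s).round(4) for u,v in((187,268),(257,268),(222,b[1]),(222,b[3]))])
print('plate',[cast('wrist',u,v,.071,s).round(4)[:2] for u,v in((186,223),(258,223),(194,291))])
g=np.array([.476,-.200,.11]);print((M.T@(g-s['tool_pos'])*100).round(2))
E
```

```text
(np.int32(189), np.int32(253), np.int32(248), np.int32(280), np.float64(229.7073732718894), np.float64(265.2730414746544))
[array([ 0.4727, -0.2243,  0.092 ]), array([ 0.4737, -0.1728,  0.092 ]), array([ 0.461 , -0.1966,  0.092 ]), array([ 0.483 , -0.1992,  0.092 ])]
plate [array([ 0.4454, -0.2265]), array([ 0.4475, -0.1716]), array([ 0.506 , -0.2294])]
[-3.27 -4.37  4.25]
```

```bash
python3 -m handwheel '{"linear":[[-1.5,-2,0],[-3,-4.2,0],[-3,-4.2,2],[-3,-4.2,4],[-3,-4.2,5.2],[-3,-4.2,5.7],[-3,-4.2,6.1],[-3,-4.2,6.4],[-3,-4.2,6.7],[-3,-4.2,6.9]],"spin":[0,0,0,0,0,0,0,0,0,0]}'
python3 -m handwheel '{"linear":[[0,0,0.1],[0,0,0.1],[0,0,0.1],[0,0,0.1],[0,0,0.1],[0,0,0.1]],"spin":[0,0,0,0,0,0]}'
```

```text
time_s: 7.5
tool_pos: [0.4733, -0.1976, 0.0857]
tcp_rot: [-0.066, -3.14, -0.002]
ft_force: [-8.5, 6.7, 26.0]
gripper_width: -0.0001
grip_force: 13.3
time_s: 8.0
tool_pos: [0.4733, -0.1976, 0.0858]
tcp_rot: [-0.066, -3.141, -0.002]
ft_force: [-7.3, 6.4, 19.6]
gripper_width: 0.0001
grip_force: 10.1
```

The bar is at its stop (TCP 15.8 mm above the deck, about 20 N). I'll take one check view before handing in.

```bash
python3 - <<'E'
from h import *
a,_=viewer.capture('side')
cv2.imwrite('pics/c5.png',cv2.resize(a[180:300,210:370],(800,600),interpolation=cv2.INTER_CUBIC));s=r.get_state();print(s['tool_pos'],s['ft_force'])
E
```

```text
[ 0.47325179 -0.19760898  0.08577347] [-6.89298456  6.78493703 19.51700547]
```

View pics/c5.png

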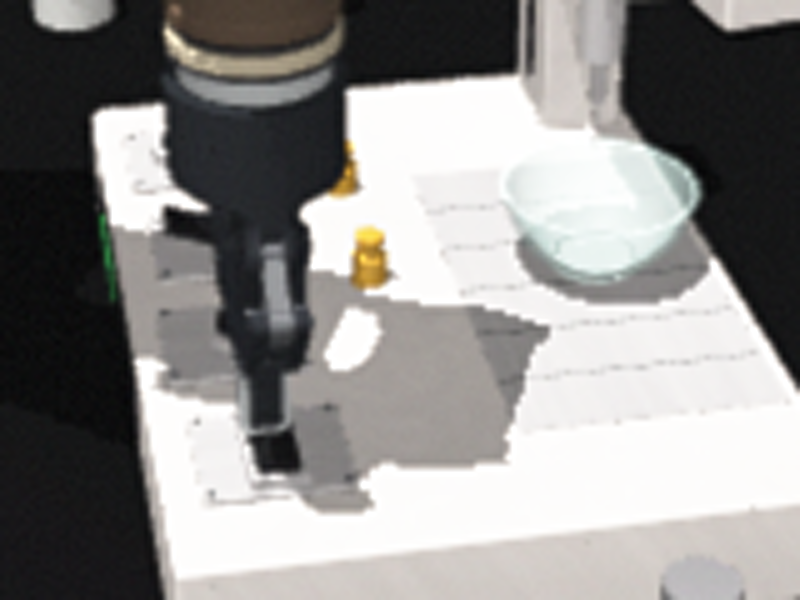

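The fingers rest on the bar at (265,440), the rocker's near end is raised at (180,220), and the weights and dish still stand.

```bash
python3 -c "
from station import r
print(r.close_job())"
```

```text
the job is handed in; nothing more can be done
None
```

I handed the job in with the rocker tipped over, the plunger pushed in and the bar key held down at about 20 N; no verdict was returned, the small round key was never pressed, and the last side view shows the weights and dish standing (tins, beaker and bottle not re-checked).

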